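Level the appliance stand by its sprung front foot

ROBOT

A 6-joint arm with a two-finger parallel gripper is mounted at the origin on a cart in front of the work surface, level with it; the furniture and walls round the work are solid. World frame = base frame: x ahead of the robot, y to its left, z up, the work surface at z = 0. Lengths are in mm, angles in rad, forces in N, time in s.
With the tool pointing down it reaches from about 350 to 875 mm from the base axis. Payload 4.2 kg.
Tool frame: the origin (TCP) lies between the finger pads, 19 mm behind the fingertips; this is the grasp point; z points along the fingers, y is the line along which they close (so a half turn about z gives the same grasp; the last joint's range is limited). The gripper opens to 85 mm and grips with 20 to 120 N. Pads are 22 mm wide; open, the fingers measure 114 mm over their backs; the gripper's body (76 mm by 85 mm) begins 54 mm behind the grasp point. The pads swing forward as they close: fully open they stand 13 mm farther back than shut.
Start: joints at [1.544, 0.385, 0.008, 0, -1.194, -0.259], TCP at [176.171, 599.636, 250.012] pointing down, gripper open.
Joint ranges: [-3.14, 3.14], [-1.21, 2.06], [-1.07, 1.41], [-3.16, 2.05], [-2.99, -0.16], [-3.1, 3.1]. Speed limits (rad/s): [2.79, 2.79, 3.14, 3.14, 3.14, 3.14].

INTERFACE

Orientations are given as a unit quaternion [x, y, z, w].
In Python, from bench import arm gives the robot as it stands.
- The arm moves only by the shell command python3 jog.py FILE [OPENING], which reads ROWS from the file FILE. ROWS is a JSON list of rows, 1 to 10 of them, each of 6 numbers: dx, dy, dz in a scale on which 1.0 is 100 cm, then a rotation vector rx, ry, rz in a scale on which 1.0 is 2 pi rad; each row is the pose to reach, as a shift and turn from the pose commanded when the command began, along the tool's axes at that moment; what a row does not reach only later rows make up. A row lasts 1/10 s, in which the tool goes at most 50 mm and 0.15 rad, less where a joint would pass 70% of its speed; a pose out of reach is approached as far as the arm can. OPENING is the finger opening in mm, set as the command begins (- or left out keeps the last). The fingers move at their own pace and stop on an object; the grip force is fixed at half the most. Time passes only in rows, so rows that do not move let the fingers close. It prints the time, the measured TCP pose, the force, the opening and the grip force at its end. No shift or turn number may pass 1 either way. Input that does not fit is refused with a message, and nothing moves.
- arm.read_state(): the state, without advancing time (a new reading comes with each control period).
- arm.get_image(name): name is "scene" or "top" or "wrist"; returns the picture (480x640x3 uint8, blue, green, red); there is no depth.
- arm.get_calibration(name): a dict with "K" (3x3 intrinsics, pixels), "rvec" (rotation vector, rad) and "tvec" (3), from world to camera coordinates, as OpenCV has them. Camera axes: x right, y down, z forward; pixel columns grow to the right and rows downward; lengths in mm; the calibration is good to about 2 mm. A picture is of the moment at which its call begins: read the wrist's pose just before it. get_calibration takes no time and is no camera call; for the wrist camera it gives the pose at the moment of the call.
- arm.job_done(): hands the job in; it is judged then, once.
The state is a dict: "clock": time; "joints": joint angles; "joint_vel": joint speeds; "joint_efforts": joint torques, N m; "position": TCP position; "ee_rot": TCP orientation; "contact_force": force on the tool from outside, world axes, zero at the start; "wrist_torque": the same for the moment, N m; "gripper_width": finger opening in mm; "grasp_force": force on a finger pad.
Only numpy, scipy, OpenCV 4.12 (cv2) and the standard library are available. Lean on these libraries where they do the work, as an engineer would, in place of code of your own. Each camera call takes 0.05 s, during which the arm holds its last target. There are 200 camera calls.

TASK

Level the small wooden appliance stand: take hold of the red levelling knob at its front, press it down until you feel the foot seat on the packing disc below, and, still pressing, turn the knob until the bubble of the yellow spirit level rests between its two black lines. Finish while holding: keep the knob gripped and the foot pressed firmly on its disc with the bubble centred, do not let go, and leave the jars and the mug alone.

Things in the scene. Friction and masses are not known exactly. Their poses are not given: they have to be found in the camera images.
- stand: fixed dark steel base plate of the stand, 262 x 110 x 6 mm; origin on the worktop below the knob (within 5 mm of its axis); its +x runs level from the knob to the hinge at the back, 200 mm away, 36 mm up. Wall cabinets hang over the back of the worktop (beyond x = 0.58, from 0.46 m up); a dish rack is close below and beside the gripper at its start, so first lift clear
- board: wooden board, 232 x 108 x 10 mm, hinged at the back; origin on the hinge, in the board's mid-plane; it runs to its -x. Springs hold its front up at a stop (about 3 degrees, 10 mm above level) while nothing presses; 3 to 8 N down on the knob overcomes them, then the front sinks 3 to 17 mm until the foot meets its disc, a firm stop
- knob_top (a point): centre of the top of the knob's red grip bar: 44 mm long, 12 thick, 31 high, on a black flange 56 mm across (its top 31 mm below this point) on which fingertips straddling the bar can push. Axes: x along the bar, y across it, z up. The spirit level begins 46 mm from the axis. With the foot seated this point is 82 to 94 mm above the worktop, and stays so as the knob turns
- knob (a joint): turn of the knob in rad, positive clockwise from above, 0 with the bar along the stand's x, stops at -2.2 and 2.2; stiff (about 0.15 N m), stays where left. Knob and foot are one screw: each rad clockwise drives the foot 5 mm down out of the board, so with the foot seated the board's front rises 5 mm (25 mrad). Levelling takes 0.4 to 1.4 rad from the start, one way or the other
- bubble (a joint): place of the white bubble (16 mm long) along the vial in m: 0 centred, positive toward the hinge, negative toward the knob, within -0.045 and 0.045. It goes to the higher end, 0.9 mm per mrad of slope (with the foot seated, 1 mm is 0.044 rad of knob, clockwise if the bubble is positive), and takes about half a second to settle
- level_centre (a point): middle of the top of the spirit level's green vial (110 x 14 mm) in its yellow body (122 x 30 x 20 mm), fixed on the board behind the knob along the stand's x; the two black lines are 14 mm either side of this point; x toward the hinge
- disc_thin: dark grey packing disc, 40 mm across, standing 3 to 5 mm above the base plate, fixed; origin at the centre of its underside. It or the thick disc lies under the foot, the other is parked under the board
- disc_thick: orange packing disc, 40 mm across, standing 12 to 14 mm above the base plate, fixed; origin at the centre of its underside
- honey_jar: honey jar with a red lid, 61 mm across, 86 mm high, origin at the centre of its underside; leave alone
- spice_jar: spice jar with a red lid, 45 mm across, 106 mm high, origin at the centre of its underside; leave alone
- mug: cream mug, 83 x 115 x 93 mm, origin at the centre of its underside; leave alone
- foot: the levelling screw that carries the knob: steel stem with a black ball end (16 mm across) under the board, on the knob's axis; origin on that axis, 52 mm below knob_top and 21 mm above the ball's lowest point

How it is judged (in metres and radians):
On the way:
1. the foot is pressed down on the packing disc under it (over 3 N) ((contact force between foot and disc_thin above 3 N or contact force between foot and disc_thick above 3 N)), for 0.2 s.
At the end, for the whole second after the job is handed in: the bubble rests within 6 mm of the middle (wholly between the black lines) while the foot is pressed on its disc with over 3 N and the fingers still hold the knob (over 3 N, tool point within 40 mm of its top) ((contact force between foot and disc_thin above 3 N or contact force between foot and disc_thick above 3 N) and value of joint bubble between -0.006 and 0.006 m and velocity of joint bubble between -0.004 and 0.004 m/s and distance between the grasp point and knob_top below 0.04 m and contact force between the fingers and foot above 3 N); the arm keeps its last pose, push and grip.
It fails at once if the honey jar is disturbed (moved over 20 mm) (distance of honey_jar from where it was at the start of the episode above 0.02 m).
It fails at once if the spice jar is disturbed (moved over 20 mm) (distance of spice_jar from where it was at the start of the episode above 0.02 m).
It fails at once if the mug is disturbed (moved over 20 mm) (distance of mug from where it was at the start of the episode above 0.02 m).
It also fails if it takes over 38 s, if anything falls off the work surface, if the arm or the gripper's body presses on something with over 40 N, if the wrist force passes 120 N, or if a joint passes its speed limit or range.

## Working session

There is one attempt and no reset: what is moved stays moved. The work goes in short steps, Python scripts to look and compute and a shell command to move; the robot and the scene stay as the last step left them, time stands still between calls to the robot, and variables do not carry over. Pictures are saved under pics/ and viewed, at most 10 in all, crops included, and the job is handed in when it is done.

```bash
ls; mkdir -p pics
python3 - <<'E'
from bench import arm
import cv2
s=arm.read_state();print(s['clock'],s['position'],s['ee_rot'])
for n in ("scene","top"):
    cv2.imwrite(f"pics/{n}0.png",arm.get_image(n))
    c=arm.get_calibration(n);print(n,c)
E
```

```text
bench.py
jog.py
pics
0.0 [176.0061118  599.11801214 248.91999863] [ 9.89795185e-01 -1.42493148e-01 -1.14659276e-04  1.08724461e-03]
scene {'K': array([[569.73626937,   0.        , 320.04932325],
       [  0.        , 569.73626937, 228.56561924],
       [  0.        ,   0.        ,   1.        ]]), 'rvec': array([ 1.95100245, -0.9479318 ,  0.51537696]), 'tvec': array([-389.06538848,  267.78698292,  865.66846137])}
top {'K': array([[553.78113865,   0.        , 323.44533631],
       [  0.        , 553.78113865, 241.41306017],
       [  0.        ,   0.        ,   1.        ]]), 'rvec': array([ 2.18759017, -2.16010306,  0.09183854]), 'tvec': array([ -67.65291857,  498.44446317, 1246.29683827])}
```

View pics/scene0.png

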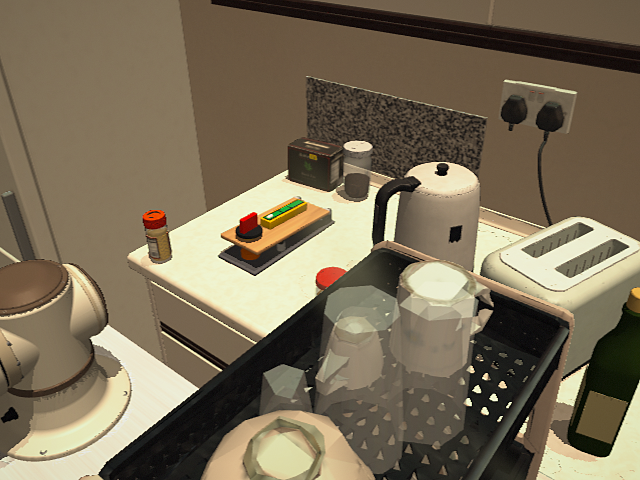

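View pics/top0.png

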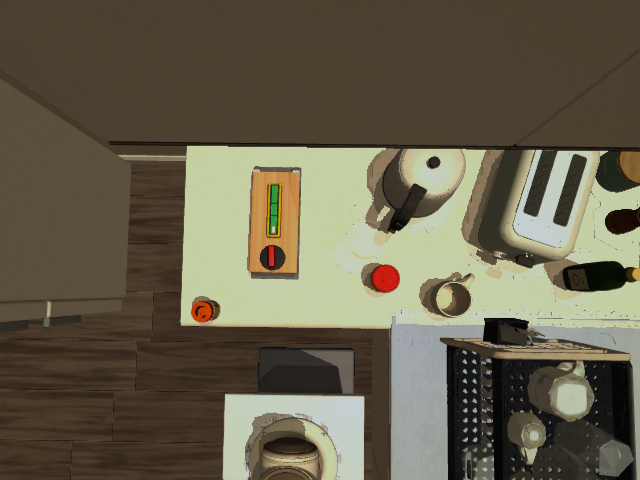

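The scene view shows the stand, with the red knob bar at about (248,225), the orange disc under the foot at (249,253) and the level at (283,212). The spice jar is at (155,235) and the honey jar lid at (332,280). In the top view the knob is at (272,257), the level at (274,210) with its bubble at (273,230) toward the knob, the honey jar at (385,278), the mug at (453,297) and the spice jar at (204,310).

```bash
cat > h.py <<'E'
import numpy as np, cv2
from bench import arm
from scipy.spatial.transform import Rotation as R
def P(c):
    r=cv2.Rodrigues(np.array(c['rvec'],float))[0];return np.array(c['K'])@np.c_[r,c['tvec']]
def proj(c,p): return cv2.projectPoints(np.array(p,float).reshape(-1,3),c['rvec'],c['tvec'],c['K'],None)[0].reshape(-1,2)
def plane(c,uv,z):
    M=P(c);H=np.c_[M[:,0],M[:,1],M[:,2]*z+M[:,3]];q=np.linalg.solve(H,[*uv,1]);return q[:2]/q[2]
def tri(c1,u1,c2,u2):
    q=cv2.triangulatePoints(P(c1),P(c2),np.array(u1,float),np.array(u2,float)).ravel();return q[:3]/q[3]
def mask(im,lo,hi,box):
    m=cv2.inRange(cv2.cvtColor(im,cv2.COLOR_BGR2HSV),np.array(lo),np.array(hi));k=np.zeros_like(m);x0,y0,x1,y1=box;k[y0:y1,x0:x1]=m[y0:y1,x0:x1];return k
def blob(m):
    n,l,s,c=cv2.connectedComponentsWithStats(m);i=1+np.argmax(s[1:,4]);pts=np.argwhere(l==i)[:,::-1].astype(np.float32);return c[i],cv2.minAreaRect(pts),s[i]
E
python3 - <<'E'
from h import *
S,T=arm.get_calibration("scene"),arm.get_calibration("top")
s=cv2.imread("pics/scene0.png");t=cv2.imread("pics/top0.png")
print("tcp in top,scene",proj(T,[176,600,250]),proj(S,[176,600,250]))
R1,R2=((0,150,90),(8,255,255)) ,0
Y=((22,150,120),(34,255,255))
for nm,col,bs,bt in (("knob",R1,(225,200,270,250),(255,235,290,275)),("level",Y,(250,190,315,235),(260,175,290,245)),("honey",R1,(310,260,350,300),(365,260,405,300)),("spice",R1,(135,205,175,232),(190,295,220,325))):
    a=blob(mask(s,*col,bs));b=blob(mask(t,*col,bt))
    print(nm,a,b,"\n  3d",tri(S,a[0],T,b[0]))
for nm,z in(("knob",98),):
    c,r,_=blob(mask(t,*R1,(255,235,290,275)))
    print("bar ends",[plane(T,p,z) for p in cv2.boxPoints(r)])
cv2.imwrite("pics/sc.png",cv2.resize(np.hstack([s[190:275,215:340],]),None,fx=6,fy=6,interpolation=cv2.INTER_CUBIC))
E
```

```text
tcp in top,scene [[-39.78149414 401.4226956 ]] [[-45.67196806 126.085791  ]]
knob (array([248.0729927 , 222.44525547]), ((248.00001525878906, 222.50001525878906), (14.66641616821289, 23.213727951049805), 60.945396423339844), array([240, 212,  18,  22, 274], dtype=int32)) (array([271. , 255.5]), ((271.0, 255.5), (19.0, 4.0), 90.0), array([269, 246,   5,  20, 100], dtype=int32)) 
  3d [460.61567055  52.91359565  83.75209631]
level (array([283.47126437, 212.66666667]), ((284.26025390625, 212.0273895263672), (7.490631580352783, 47.75278091430664), 69.44395446777344), array([261, 201,  46,  21,  87], dtype=int32)) (array([274.27225131, 210.76439791]), ((273.5863342285156, 209.16986083984375), (12.732011795043945, 52.11241912841797), 2.12109637260437), array([267, 183,  14,  53, 191], dtype=int32)) 
  3d [562.5381075   49.64191941  60.85450372]
honey (array([328.25890736, 276.23752969]), ((328.6707458496094, 274.46343994140625), (17.49146270751953, 31.39093017578125), 51.34019470214844), array([316, 267,  31,  23, 421], dtype=int32)) (array([385.43687708, 278.02491694]), ((385.5, 278.0), (26.0, 27.0), 90.0), array([372, 265,  28,  27, 602], dtype=int32)) 
  3d [ 412.95675915 -193.19408249   88.45891388]
spice (array([154.39484979, 220.85407725]), ((153.5, 219.0), (18.0, 23.0), 90.0), array([142, 210,  24,  19, 233], dtype=int32)) (array([205.81818182, 317.78787879]), ((204.6824951171875, 317.4910888671875), (6.863656997680664, 18.357559204101562), 60.64224624633789), array([195, 310,  18,  12,  33], dtype=int32)) 
  3d [328.22015858 184.15212941 102.4953515 ]
bar ends [array([481.12754643,  55.29810695]), array([481.23522483,  46.68861773]), array([440.35340501,  45.83416861]), array([440.24493072,  54.41741446])]
```

View pics/sc.png

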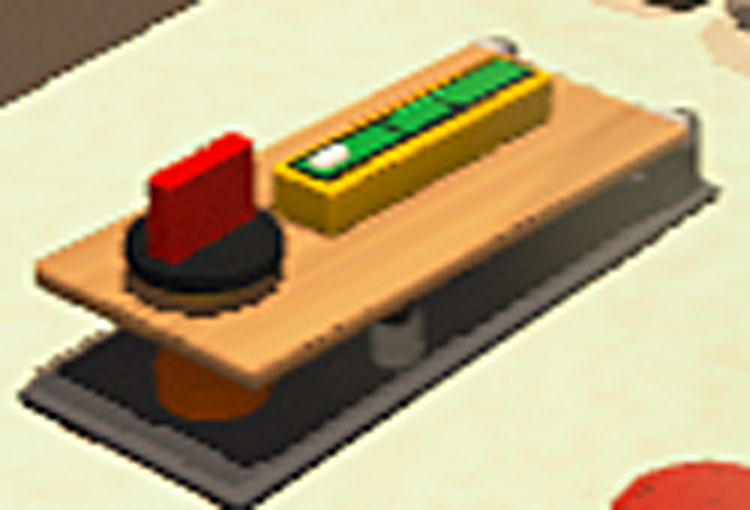

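Close-up: the foot sits over the orange (thick) disc, and the bubble is at the knob end because the front is raised. Before crossing I want to know where the tall furniture on the left stands.

Units first: shifts go in shares of 100 cm and turns go in shares of 2 pi rad. So -120 mm is -0.12, -80 mm is -0.08.

```bash
echo '[[0, 0, -0.04, 0, 0, 0], [0, 0, -0.08, 0, 0, 0], [0, 0, -0.12, 0, 0, 0], [0, 0, -0.12, 0, 0, 0]]' > next.json && python3 jog.py next.json
python3 - <<'E'
from h import *
S,T=arm.get_calibration("scene"),arm.get_calibration("top")
for z in(0,300,600,900): print(z,[plane(T,p,z).round() for p in((131,158),(122,300),(5,322))])
for z in(0,300,600): print(z,[plane(S,p,z).round() for p in((208,188),(183,0),(130,262),(40,265))])
print(S and (-cv2.Rodrigues(S['rvec'])[0].T@S['tvec']),-cv2.Rodrigues(T['rvec'])[0].T@T['tvec'])
w=arm.get_image("wrist");cv2.imwrite("pics/w1.png",w)
E
```

```text
clock: 0.5
position: [177.0, 601.3, 376.9]
ee_rot: [0.99, -0.142, 0.001, -0.006]
contact_force: [0.0, 0.9, -0.7]
gripper_width: 85.3
grasp_force: 0.0
0 [array([694., 396.]), array([359., 403.]), array([306., 670.])]
300 [array([622., 288.]), array([366., 293.]), array([325., 498.])]
600 [array([550., 180.]), array([372., 183.]), array([343., 326.])]
900 [array([479.,  72.]), array([379.,  73.]), array([362., 154.])]
0 [array([615., 360.]), array([2313., 2487.]), array([291., 240.]), array([170., 379.])]
300 [array([246., -99.]), array([1194., 1088.]), array([  65., -167.]), array([ -2., -89.])]
600 [array([-122., -559.]), array([  75., -312.]), array([-160., -573.]), array([-174., -557.])]
[-219.53186476 -680.51898884  679.09004994] [ 386.80986757  -67.59183283 1285.33617386]
```

View pics/w1.png

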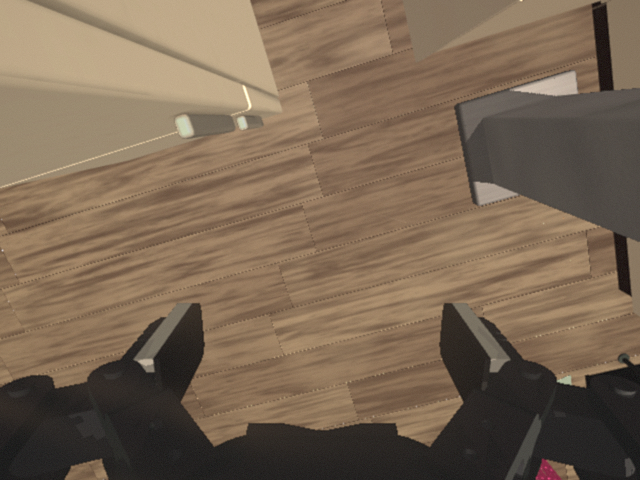

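The wrist view shows a tall fridge corner, with its handle, ahead and to the left at about (280,100). I'll retract toward the base first, pass in front of it, then go out over the stand.

To row units: 342 mm is 0.342, 252 mm is 0.252.

```bash
echo '[[0.017, 0.042, 0, 0, 0, 0], [0.033, 0.084, 0, 0, 0, 0], [0.05, 0.126, 0, 0, 0, 0], [0.066, 0.168, 0, 0, 0, 0], [0.083, 0.21, 0, 0, 0, 0], [0.099, 0.252, 0, 0, 0, 0], [0.139, 0.282, 0, 0, 0, 0], [0.179, 0.312, 0, 0, 0, 0], [0.219, 0.342, 0, 0, 0, 0], [0.219, 0.342, 0, 0, 0, 0]]' > next.json && python3 jog.py next.json
```

```text
clock: 1.55
position: [291.4, 204.9, 368.9]
ee_rot: [0.989, -0.147, -0.0, 0.001]
contact_force: [-0.7, 0.8, -0.7]
gripper_width: 84.9
grasp_force: 0.0
```

To row units: 193 mm is 0.193, 110 mm is 0.11, -0.3 rad is -0.0477.

```bash
echo '[[0.039, 0.022, 0.01, 0, 0, -0.0095], [0.078, 0.044, 0.025, 0, 0, -0.0191], [0.116, 0.066, 0.045, 0, 0, -0.0286], [0.155, 0.088, 0.07, 0, 0, -0.0382], [0.193, 0.11, 0.095, 0, 0, -0.0477], [0.193, 0.11, 0.11, 0, 0, -0.0477], [0.193, 0.11, 0.11, 0, 0, -0.0477], [0.193, 0.11, 0.11, 0, 0, -0.0477], [0.193, 0.11, 0.11, 0, 0, -0.0477]]' > next.json && python3 jog.py next.json
python3 - <<'E'
from h import *
s=arm.read_state();print(s['position'],R.from_quat(s['ee_rot']).as_matrix().round(3))
w=arm.get_image("wrist");cv2.imwrite("pics/w2.png",w)
np.save("w2.npy",np.r_[np.ravel(arm.get_calibration("wrist")['rvec']),np.ravel(arm.get_calibration("wrist")['tvec'])])
t=arm.get_image("scene");cv2.imwrite("pics/s2.png",t)
E
```

```text
clock: 2.45
position: [444.1, 50.8, 260.9]
ee_rot: [1.0, 0.008, 0.001, -0.0]
contact_force: [-0.3, 0.9, -0.1]
gripper_width: 85.3
grasp_force: 0.0
[444.07783133  50.81870886 260.9135277 ] [[ 1.     0.016  0.002]
 [ 0.016 -1.     0.001]
 [ 0.002 -0.001 -1.   ]]
```

View pics/w2.png

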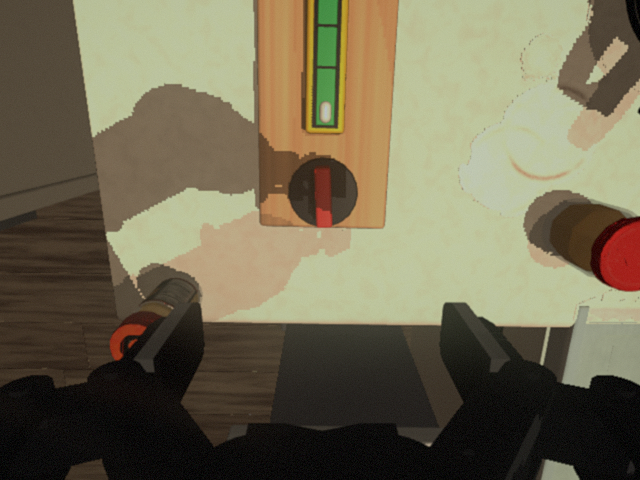

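The wrist view shows the flange centred near (323,192), with the dark-red bar running from (319,168) to (326,225), parallel to the board. The honey jar is at (620,255) and the spice jar at (150,320), both clear of the fingers.

Run:
```python
from h import *
S,T=arm.get_calibration("scene"),arm.get_calibration("top")
W=dict(arm.get_calibration("wrist"));v=np.load("w2.npy");W['rvec'],W['tvec']=v[:3],v[3:]
w=cv2.imread("pics/w2.png")
hsv=cv2.cvtColor(w,cv2.COLOR_BGR2HSV)
m=mask(w,(0,130,60),(8,255,255),(285,150,365,235))|mask(w,(172,130,60),(179,255,255),(285,150,365,235))
c,r,st=blob(m);print("bar",c,r,st)
f=mask(w,(0,0,0),(179,255,75),(285,150,365,235));f|=m
c2,(ec)=blob(f)[0],blob(f)[1];print("flange",c2,ec)
cs=cv2.findContours(f,0,1)[0];cc=max(cs,key=cv2.contourArea);print(cv2.minEnclosingCircle(cc))
for z in (64,70,75):print("flange@",z,plane(W,cv2.minEnclosingCircle(cc)[0],z))
for z in (95,102):print("bar@",z,[plane(W,p,z).round(1) for p in cv2.boxPoints(r)])
# level corners of near end in wrist & scene crop
def sc(p): return np.array(p)/6-0.5+np.array([215,190])+0.5/6
# far and near ends of bar top: scene crop vs top image
t=cv2.imread("pics/top0.png")
bt=blob(mask(t,(0,150,90),(8,255,255),(255,235,290,275)))[1]
print("top bar box",bt,"bar top ctr tri scene/top:",tri(S,sc((201,160)),T,(271,255.5)),"scene/wrist",tri(S,sc((201,160)),W,r[0]),"top/wrist",tri(T,(271,255.5),W,r[0]))
```

```text
bar [322.85656566 197.07272727] ((322.62060546875, 196.51516723632812), (61.43088150024414, 17.106321334838867), 87.70938873291016) [314 166  19  62 990]
flange [319.75503457 191.28133454] ((322.25, 191.75001525878906), (67.88224792480469, 67.17514038085938), 45.0)
((322.7944030761719, 192.2520751953125), 35.29780197143555)
flange@ 64 [458.36130104  50.98599115]
flange@ 70 [459.43282403  51.01094971]
flange@ 75 [460.32575987  51.0317485 ]
bar@ 95 [array([482.7,  58.6]), array([483.3,  46.3]), array([437.9,  43.5]), array([437.1,  56.3])]
bar@ 102 [array([483.5,  58.4]), array([484.1,  46.5]), array([439.8,  43.7]), array([439. ,  56.2])]
top bar box ((271.0, 255.5), (19.0, 4.0), 90.0) bar top ctr tri scene/top: [459.94105358  51.09136221  99.26464402] scene/wrist [460.52861434  52.12928934  98.51204973] top/wrist [460.84618974  50.96875177  95.04615879]
```

To row units: 165 mm is 0.165, 16.5 mm is 0.0165, -0.03 rad is -0.0048.

```bash
echo '[[0.008, 0, 0.04, 0, 0, -0.0048], [0.016, 0, 0.08, 0, 0, -0.0048], [0.0165, 0, 0.12, 0, 0, -0.0048], [0.0165, 0, 0.145, 0, 0, -0.0048], [0.0165, 0, 0.165, 0, 0, -0.0048], [0.0165, 0, 0.165, 0, 0, -0.0048]]' > next.json && python3 jog.py next.json 60;  echo '[[0, 0, 0, 0, 0, 0], [0, 0, 0, 0, 0, 0], [0, 0, 0, 0, 0, 0], [0, 0, 0, 0, 0, 0], [0, 0, 0, 0, 0, 0], [0, 0, 0, 0, 0, 0], [0, 0, 0, 0, 0, 0], [0, 0, 0, 0, 0, 0], [0, 0, 0, 0, 0, 0], [0, 0, 0, 0, 0, 0]]' > next.json && python3 jog.py next.json 0
```

```text
clock: 3.15
position: [459.1, 50.2, 93.4]
ee_rot: [1.0, 0.023, -0.002, 0.001]
contact_force: [-0.3, 0.1, -0.3]
gripper_width: 60.2
grasp_force: 0.0
clock: 4.15
position: [461.1, 50.3, 95.2]
ee_rot: [1.0, 0.022, 0.001, -0.0]
contact_force: [1.7, 0.1, 3.4]
gripper_width: 10.7
grasp_force: 61.6
```

Gripped on the bar. Now I'll press down in steps and watch the force.

```bash
for i in 1; do echo '[[0, 0, 0.001, 0, 0, 0], [0, 0, 0.002, 0, 0, 0], [0, 0, 0.003, 0, 0, 0], [0, 0, 0.004, 0, 0, 0], [0, 0, 0.004, 0, 0, 0]]' > next.json && python3 jog.py next.json; done; echo '[[0, 0, 0.001, 0, 0, 0], [0, 0, 0.002, 0, 0, 0], [0, 0, 0.003, 0, 0, 0], [0, 0, 0.003, 0, 0, 0]]' > next.json && python3 jog.py next.json
```

```text
clock: 4.65
position: [460.8, 50.3, 91.1]
ee_rot: [1.0, 0.022, 0.0, -0.0]
contact_force: [-0.6, 1.9, 5.6]
gripper_width: 10.4
grasp_force: 61.8
clock: 5.05
position: [460.8, 50.3, 89.4]
ee_rot: [1.0, 0.022, 0.0, -0.0]
contact_force: [-4.1, 2.8, 15.2]
gripper_width: 10.4
grasp_force: 63.5
```

To row units: 2 mm is 0.002, 1 mm is 0.001.

```bash
echo '[[0, 0, 0.001, 0, 0, 0], [0, 0, 0.002, 0, 0, 0], [0, 0, 0.002, 0, 0, 0], [0, 0, 0.002, 0, 0, 0]]' > next.json && python3 jog.py next.json
python3 - <<'E'
from h import *
print(arm.read_state()['contact_force'])
cv2.imwrite("pics/w3.png",arm.get_image("wrist"));s=arm.get_image("scene");t=arm.get_image("top")
cv2.imwrite("pics/s3.png",s);cv2.imwrite("pics/t3.png",t)
a=cv2.resize(s[180:280,215:345],None,fx=3,fy=3,interpolation=2);b=cv2.resize(t[165:285,240:310],None,fx=3,fy=3,interpolation=2)
c=cv2.imread("pics/w3.png");c=cv2.resize(c,(400,300))
o=np.zeros((600,800,3),np.uint8);o[:300,:390]=a;o[:360,400:610]=b;o[300:,:400]=c;cv2.imwrite("pics/m3.png",o)
E
```

```text
clock: 5.45
position: [460.9, 50.3, 89.0]
ee_rot: [1.0, 0.023, 0.001, 0.0]
contact_force: [-7.9, 3.5, 28.3]
gripper_width: 10.5
grasp_force: 65.3
[-7.8727247   3.48528466 28.34039113]
```

View pics/m3.png

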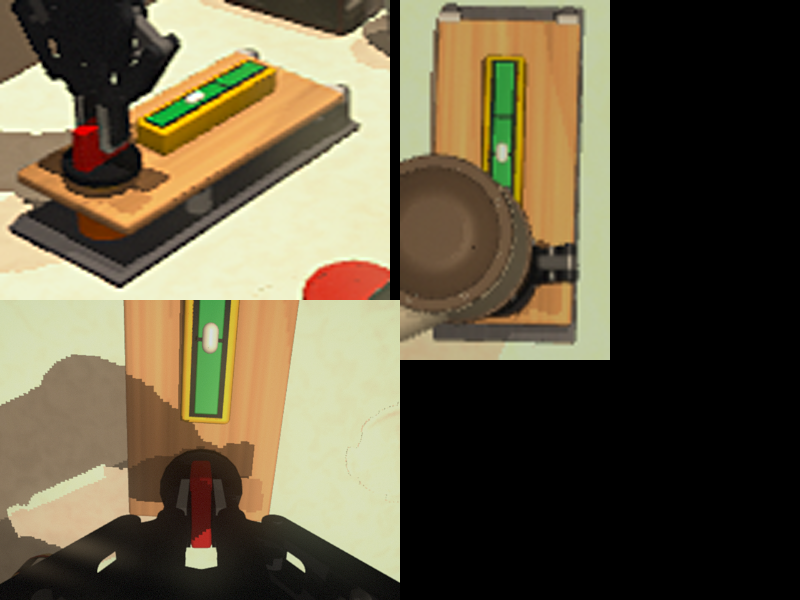

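The foot has seated: force rises to 28 N with almost no further travel. The bubble rests at about −13 mm, on the near black line (wrist picture (338,61), top inset (502,152)). That calls for about 0.57 rad counterclockwise, which is tool rz negative.

To row units: -0.4 rad is -0.0637.

```bash
echo '[[0, 0, 0, 0, 0, -0.0064], [0, 0, 0, 0, 0, -0.0127], [0, 0, 0, 0, 0, -0.0191], [0, 0, 0, 0, 0, -0.0255], [0, 0, 0, 0, 0, -0.0318], [0, 0, 0, 0, 0, -0.0382], [0, 0, 0, 0, 0, -0.0446], [0, 0, 0, 0, 0, -0.0509], [0, 0, 0, 0, 0, -0.0573], [0, 0, 0, 0, 0, -0.0637]]' > next.json && python3 jog.py next.json; echo '[[0, 0, 0, 0, 0, -0.0048], [0, 0, 0, 0, 0, -0.0095], [0, 0, 0, 0, 0, -0.0143], [0, 0, 0, 0, 0, -0.0191], [0, 0, 0, 0, 0, -0.0191], [0, 0, 0, 0, 0, -0.0191], [0, 0, 0, 0, 0, -0.0191], [0, 0, 0, 0, 0, -0.0191], [0, 0, 0, 0, 0, -0.0191], [0, 0, 0, 0, 0, -0.0191]]' > next.json && python3 jog.py next.json
python3 - <<'E'
from h import *
w=arm.get_image("wrist");s=arm.get_image("scene");t=arm.get_image("top")
cv2.imwrite("pics/w4.png",w);cv2.imwrite("pics/s4.png",s);cv2.imwrite("pics/t4.png",t)
o=np.zeros((600,800,3),np.uint8);o[:300,:400]=cv2.resize(s[190:250,245:325],(400,300),interpolation=2);o[:,400:600]=cv2.resize(t[175:265,255:285],(200,600),interpolation=2);o[300:,:400]=cv2.resize(w,(400,300));cv2.imwrite("pics/m4.png",o)
E
```

```text
clock: 6.6
position: [460.6, 51.2, 89.0]
ee_rot: [0.975, 0.221, 0.001, -0.001]
contact_force: [-11.6, 8.5, 29.7]
gripper_width: 10.6
grasp_force: 65.4
clock: 7.6
position: [460.4, 51.5, 89.0]
ee_rot: [0.961, 0.278, 0.001, -0.001]
contact_force: [-11.5, 9.3, 30.9]
gripper_width: 10.7
grasp_force: 65.6
```

View pics/m4.png

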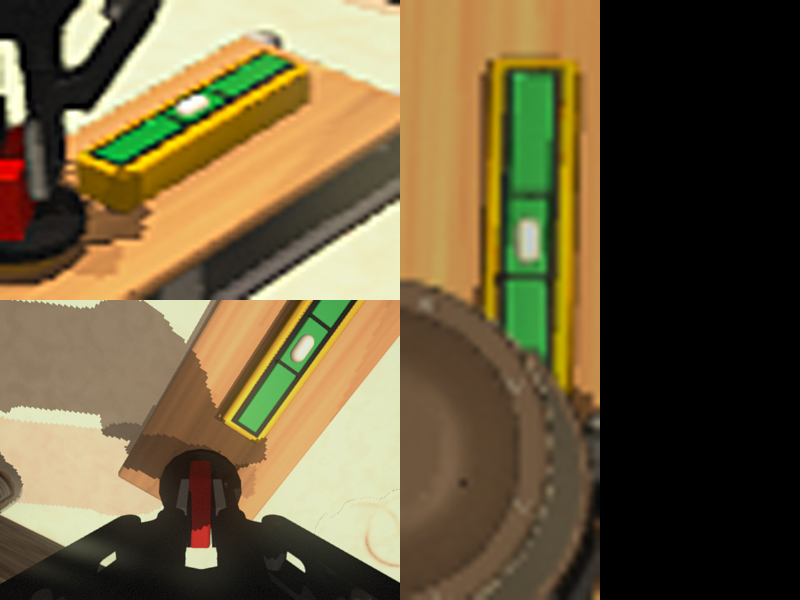

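The bubble is now between the lines, at about −2.5 mm (top inset: lines at rows 193 and 273, bubble at 240). One small trim of −0.1 rad should centre it.

To row units: -0.1 rad is -0.0159.

```bash
echo '[[0, 0, 0, 0, 0, -0.0048], [0, 0, 0, 0, 0, -0.0095], [0, 0, 0, 0, 0, -0.0159], [0, 0, 0, 0, 0, -0.0159], [0, 0, 0, 0, 0, -0.0159], [0, 0, 0, 0, 0, -0.0159], [0, 0, 0, 0, 0, -0.0159], [0, 0, 0, 0, 0, -0.0159], [0, 0, 0, 0, 0, -0.0159], [0, 0, 0, 0, 0, -0.0159]]' > next.json && python3 jog.py next.json
python3 - <<'E'
from h import *
w=arm.get_image("wrist");s=arm.get_image("scene");t=arm.get_image("top")
o=np.zeros((600,800,3),np.uint8);o[:300,:400]=cv2.resize(s[190:250,245:325],(400,300),interpolation=2);o[:,400:600]=cv2.resize(t[175:265,255:285],(200,600),interpolation=2);o[300:,:400]=cv2.resize(w,(400,300));cv2.imwrite("pics/m5.png",o)
E
```

```text
clock: 8.75
position: [460.1, 51.7, 89.0]
ee_rot: [0.945, 0.326, 0.001, -0.001]
contact_force: [-12.5, 9.4, 30.8]
gripper_width: 10.4
grasp_force: 65.7
```

View pics/m5.png

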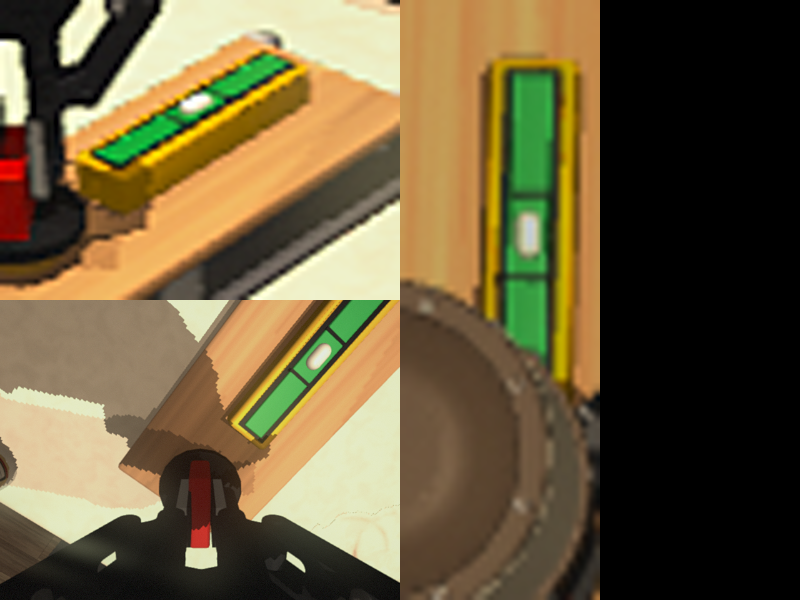

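The bubble is centred: row 234, with the middle between the lines at 233. The wrist shows about 30 N of push and the grip is 65 N, so I'm handing it in.

```bash
python3 -c "
from bench import arm
print(arm.job_done())"
```

```text
the job is handed in; nothing more can be done
None
```

The job is handed in at about 9 s of the 38 s allowed: knob still gripped (about 65 N), foot pressed on the orange (thick) disc (about 30 N downward push), bubble centred to within about 1 mm in the last picture, and the jars and mug not touched; the verdict was not shown.

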